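# Snap the rolling pin into its sprung holder

### The arm

A 6-joint arm with a two-finger parallel gripper is mounted at the origin on a cart in front of the work surface, level with it; the furniture and walls round the work are solid. World frame = base frame: x ahead of the robot, y to its left, z up, the work surface at z = 0. Lengths are in mm, angles in rad, forces in N, time in s.
With the tool pointing down it reaches from about 350 to 775 mm from the base axis. Payload 7.3 kg.
Tool frame: the origin (TCP) lies between the finger pads; the fingertips stand bot.tips_ahead ahead of it and the grasp point (between the pads) lies 6 mm ahead of it (bot.tips_ahead is the distance from the TCP to the fingertips, in mm); z points along the fingers, y is the line along which they close (so a half turn about z gives the same grasp; the last joint's range is limited). The gripper opens to 92 mm and grips with 3 to 60 N. Pads are 19 mm wide; open, the fingers measure 130 mm over their backs; the gripper's body (75 mm by 190 mm) begins 47 mm behind the grasp point.
Start: joints at [-1.43, 0.342, 1.524, -0, 1.275, -0.146], TCP at [148.536, -503.567, 251.741] pointing down, gripper open.
Joint ranges: [-2.53, 2.53], [-0.77, 2.02], [0.04, 2.7], [-1, 4.14], [0.28, 2.66], [-3.11, 3.11]. Speed limits (rad/s): [2.57, 2.57, 3.14, 3.14, 3.14, 3.14].

### API

Orientations are given as [roll, pitch, yaw] about the fixed x, y, z axes, in that order (R = Rz(yaw) Ry(pitch) Rx(roll)).
In Python, from plant import bot gives the robot as it stands. The module is installed in compiled form; this text tells all that it offers.
- The arm moves only by the tool step_arm, never from a script. Its argument "targets" is one flat list of numbers, 7 for each row, row after row: the opening, from 0 (shut) to 1 (fully open), then the shift along the tool's x, y, z each as a share of 100 mm, from -1 to 1, then the turn, a rotation vector about the tool's x, y, z each as a share of pi/4 rad, from -1 to 1. A call has 1 to 20 rows; each row is the pose to reach, as a shift and turn from the pose commanded when the call began, along the tool's axes at that moment; what a row does not reach only later rows make up. A row lasts 1/8 s, in which the tool goes at most 62.5 mm and 10.7 degrees, less where a joint would pass 70% of its speed; a pose out of reach is approached as far as the arm can. A call with a number of a shift or a turn outside -1 to 1 is refused whole. A call with a gripper value outside its range is refused whole. The fingers move at their own pace and stop on an object; the grip force is fixed at half the most. Time passes only in rows, so rows that repeat a pose let the fingers close. It gives the time, the measured TCP pose, the force, the opening and the grip force at its end, in the units of the state.
- bot.get_obs(): the state, without advancing time (a new reading comes with each control period).
- bot.capture(name): name is "scene" or "side" or "wrist"; returns (picture, depth): 480x640x3 uint8, blue, green, red; 480x640 float32, mm along the optical axis (not along the pixel's ray), 0 where there is no reading.
- bot.camera_info(name): a dict with "fx", "fy", "cx", "cy" (pixels), "k1" (the pictures are not rectified: a ray, as slopes to the right and down, at radius r is drawn at 1 + k1 r^2 times it, then the intrinsics apply), "camera_from_world" (4x4, takes a point from world to camera coordinates); the wrist camera has in their place "hand_eye" (4x4, takes a point from camera to tool coordinates, whose origin is the TCP and whose axes are the flange's). Camera axes: x right, y down, z forward; pixel columns grow to the right and rows downward; lengths in mm; the calibration is good to about 2 mm. A picture is of the moment at which its call begins: read the wrist's pose just before it. camera_info takes no time and is no camera call.
- bot.close_job(): hands the job in; it is judged then, once.
The state is a dict: "time": time; "joint_positions": joint angles; "dq": joint speeds; "tau": joint torques, N m; "tool_pos": TCP position; "tcp_rot": TCP orientation; "contact_force": force on the tool from outside, world axes, zero at the start; "moment": the same for the moment, N m; "grip_width": finger opening in mm; "finger_force": force on a finger pad.
Only numpy, scipy, OpenCV 4.12 (cv2) and the standard library are available. Lean on these libraries where they do the work, as an engineer would, in place of code of your own. Each camera call takes 0.05 s, during which the arm holds its last target. There are 200 camera calls.

### The job

The rolling pin was left lying on top of the two sprung clips of its holder, too far to the right for its two turned necks to meet them. Slide it lengthways, to the left, and feel for the place where both necks drop into the clip mouths; then press it down, one clip after the other, until it has snapped past both jaws and lies fully home, level in both clips. Do not ram it against the clips or lean hard on it, and leave the can, the spice jar and the tin beside it where they stand.

Things in the scene. Friction and masses are not known exactly. Their poses are not given: they have to be found in the camera images.
- holder: Rolling-pin holder, fixed; origin: centre of its underside, on the worktop. Dark wooden board 90 mm in its x, 310 mm in its y (y points left seen from the robot, give or take 0.45 rad), 12 mm thick. On it stand two identical sprung clips, a and b, 92 mm apart along y, clip a on the +y side. The pair is screwed to the board at a place along y that varies and is not reported.
- jaw_a (a joint): Angle (rad) of clip a's sprung jaw: about 0 shut, also with the pin home below it; 0.2 as a neck passes; springs back by itself; stops at 0.3, too little for the pin's thick parts. Each clip is 12 mm wide in y: fixed prong on the holder's -x side, jaw on the +x side, rounded slippery noses with tops 62 mm above the worktop, mouth 16 mm wide, rubber seat below.
- jaw_b (a joint): The same for clip b. With both necks in the mouths, a neck passes its jaw when some 10 to 20 N press down near that clip, drops on the seat (solid: stop there) and stays; the other end is pressed in the same way afterwards.
- pin_mid (a point): Centre of the rolling pin: pale wood, 200 mm long, 32 mm thick, about 0.15 kg, y axis along it. It has two square-shouldered necks, 22 mm thick and 20 mm long, centred 46 mm either side of its middle. Height of its axis above the worktop: 74 mm lying with thick parts on the noses (the start), 66 mm with both necks in the mouths, 45 mm fully home (then at x = 0 of the holder).
- pin_end_a (a point): Centre of the pin's left end face, 100 mm from its middle, on the holder's +y side. From the start the pin must slide 14 to 44 mm towards +y until its necks are at the clips; pushed a few mm farther, the shoulders of the necks come up against the clips and stop it.
- pin_end_b (a point): Centre of the pin's right end face, on the holder's -y side. Nothing stands beyond it on the board. Nothing stands beside the pin's middle part either (within 30 mm of its centre), which is where to press on it.
- can: Bystander: drinks can, 66 mm wide, 115 mm tall, upright; origin at the centre of its underside.
- spice: Bystander: glass spice jar with a red cap, 45 mm wide, 106 mm tall, upright; origin at the centre of its underside.
- tin: Bystander: short food tin, 75 mm wide, 58 mm tall, upright; origin at the centre of its underside.
- pin: The same rolling pin; this is its own origin, at its centre.
There are look-alikes about, which are no part of the job. Of the things that look like the pin, the larger one is meant.

How it is judged (in metres and radians):
On the way, in this order (a step that is already met when the one before it is completed fails the run):
1. both necks of the pin have dropped into the clip mouths (z of each of pin_end_a, pin_end_b in the frame of holder below 0.0695 m), for 0.05 s.
2. the pin is home in both clips (z of pin_end_a in the frame of holder between 0.041 and 0.048 m and x of pin_end_a in the frame of holder between -0.004 and 0.004 m and z of pin_end_b in the frame of holder between 0.041 and 0.048 m and x of pin_end_b in the frame of holder between -0.004 and 0.004 m and value of joint each of jaw_a, jaw_b below 0.1 rad), for 0.2 s.
At the end, for the whole second after the job is handed in: Both ends of the pin's axis are 41 to 48 mm above the worktop and within 4 mm of the holder's middle line, both jaws have swung back over it (under 0.10 rad), and the pin is at rest (all of step 2 and linear speed of pin below 0.02 m/s); the robot touches nothing.
It fails at once if the can, spice jar or tin is moved more than 30 mm or tipped (distance of any of can, spice, tin from where it was at the start of the episode above 0.03 m or angle between any of can, spice, tin's own z axis and vertical above 0.5 rad).
It fails at once if the pin is rammed or leaned on hard (more than 80 N between the pin and the clips or board) (contact force between pin and holder above 80 N).
It also fails if it takes over 51 s, if anything falls off the work surface, if the arm or the gripper's body presses on something with over 40 N, if the wrist force passes 120 N, or if a joint passes its speed limit or range.

## Working session

There is one attempt and no reset: what is moved stays moved. The work goes in short steps, Python scripts to look and compute and a tool call to move; the robot and the scene stay as the last step left them, time stands still between calls to the robot, and variables do not carry over. Pictures are saved under pics/ and viewed, at most 10 in all, crops included, and the job is handed in when it is done.

Besides the shell and the picture viewer there is one more tool, called after "Emit:" as a command line: name --argument value ..., lists and objects as JSON in quotes. step_arm: Moves the arm, as the interface text tells. Shift numbers are shares of 100 mm and turn numbers shares of pi/4 rad, none past 1 either way. Its arguments: {"type":"object","properties":{"targets":{"type":"array"}},"required":["targets"]}

```bash
mkdir -p pics; ls; python3 - <<'E'
from plant import bot
import cv2,numpy as np
o=bot.get_obs();print(o,bot.tips_ahead)
ims=[]
for n in("scene","side"):
    p,d=bot.capture(n);cv2.imwrite(f"pics/{n}0.png",p);np.save(f"pics/{n}0.npy",d);print(n,bot.camera_info(n))
print(bot.camera_info("wrist"))
E
```

```text
pics
{'time': 0.0, 'joint_positions': array([-1.42999267e+00,  3.42744104e-01,  1.52500803e+00,  1.42937991e-05,
        1.27536152e+00, -1.46029557e-01]), 'dq': array([ 2.21291268e-04,  1.56600321e-03,  1.33177906e-04, -1.07180898e-04,
        4.04230333e-05, -2.65863275e-04]), 'tau': array([-2.39805006e-03, -4.31252682e+01, -2.44216275e+01,  7.15808664e-02,
        5.61466638e-02, -1.40615430e-04]), 'tool_pos': array([ 148.49125168, -503.19420331,  251.03695629]), 'tcp_rot': array([-3.14008983e+00, -2.34845851e-04,  2.86828870e-01]), 'contact_force': array([ 0.18012429, -0.91783955,  0.49334739]), 'moment': array([-0.0004679 ,  0.04776192,  0.02435475]), 'finger_force': 0.0, 'grip_width': 92.00937132468727} 25.0
scene {'fx': 557.6707819668075, 'fy': 557.6707819668075, 'cx': 316.9999189831725, 'cy': 235.59148613508185, 'k1': -0.05843030452868206, 'camera_from_world': array([[ 8.85432925e-01, -4.64580301e-01, -1.31787794e-02,
        -5.91444853e+02],
       [-2.61814808e-01, -4.75157166e-01, -8.40046828e-01,
         1.83156060e+02],
       [ 3.84007216e-01,  7.47255520e-01, -5.4235
[... 409 characters left out ...]
 -9.29352858e-01,
         8.43717490e+01],
       [ 1.23874992e-01,  9.21404481e-01, -3.68332416e-01,
         1.20502542e+03],
       [ 0.00000000e+00,  0.00000000e+00,  0.00000000e+00,
         1.00000000e+00]])}
{'fx': 412.99778686159675, 'fy': 412.99778686159675, 'cx': 318.0433433495799, 'cy': 236.7303179207449, 'k1': 0.019823957050261576, 'hand_eye': array([[-8.24084136e-04, -9.67236482e-01, -2.53875773e-01,
         6.80744289e+01],
       [ 9.99999560e-01, -9.10847561e-04,  2.24208938e-04,
         4.59933107e-01],
       [-4.48105193e-04, -2.53875477e-01,  9.67236807e-01,
        -1.32543798e+02],
       [ 0.00000000e+00,  0.00000000e+00,  0.00000000e+00,
         1.00000000e+00]])}
```

View pics/scene0.png

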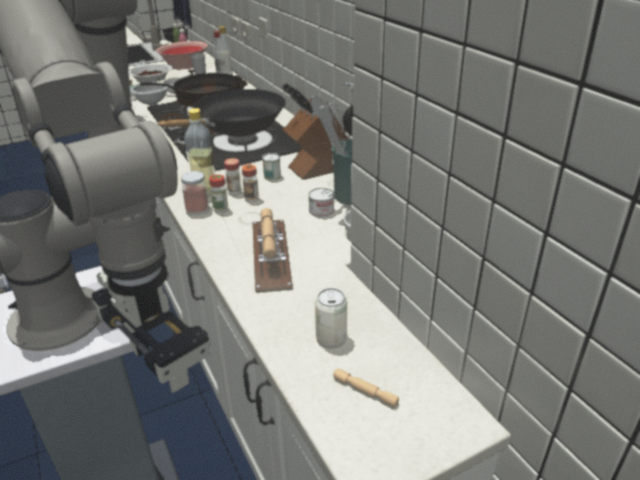

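View pics/side0.png

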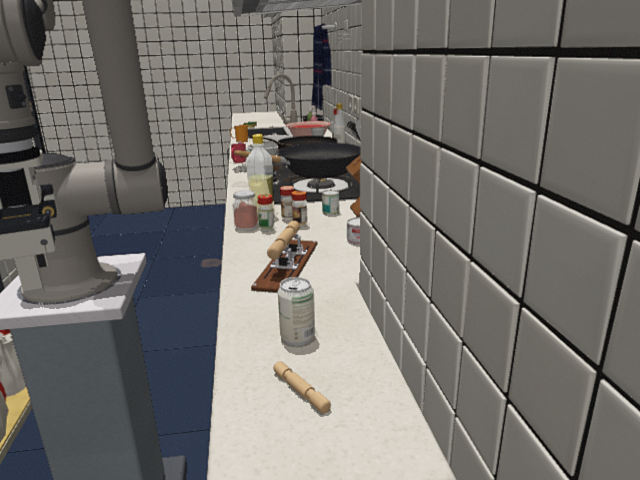

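```bash
cat > h.py <<'E'
import numpy as np,cv2
from plant import bot
from scipy.spatial.transform import Rotation as R
def und(ci,uv):
    K=np.array([[ci['fx'],0,ci['cx']],[0,ci['fy'],ci['cy']],[0,0,1]])
    return cv2.undistortPoints(np.float64(uv).reshape(-1,1,2),K,np.array([ci['k1'],0,0,0,0.])).reshape(-1,2)
def pose(ci,o=None):  # world_from_cam
    if 'hand_eye' in ci:
        T=np.eye(4);T[:3,:3]=R.from_euler('xyz',o['tcp_rot']).as_matrix();T[:3,3]=o['tool_pos'];return T@ci['hand_eye']
    return np.linalg.inv(ci['camera_from_world'])
def ray(ci,uv,o=None):
    T=pose(ci,o);n=und(ci,uv);return T[:3,3],np.c_[n,np.ones(len(n))]@T[:3,:3].T
def atz(ci,uv,z,o=None):
    c,d=ray(ci,uv,o);return c+d*((z-c[2])/d[:,2])[:,None]
def cloud(ci,D,o=None):
    v,u=np.nonzero(D>0);c,d=ray(ci,np.c_[u,v],o);P=np.full(D.shape+(3,),np.nan);P[v,u]=c+d*D[v,u][:,None];return P
E
python3 - <<'E'
from h import *
s=cv2.imread('pics/scene0.png');a=cv2.resize(s[195:300,225:315],None,fx=4,fy=4,interpolation=2);b=cv2.resize(s[345:450,325:415],None,fx=4,fy=4,interpolation=2)
cv2.imwrite('pics/crop.png',np.hstack([a,b]))
for n in("scene","side"):
    P=cloud(bot.camera_info(n),np.load(f'pics/{n}0.npy'))
    pts=dict(scene=[(267,215),(268,235),(269,250),(340,375),(366,388),(394,402),(331,295),(218,180),(320,192),(249,170),(272,285),(257,288),(289,286),(255,222),(283,220)],side=[(275,249),(287,237),(296,226),(281,371),(300,386),(322,405),(297,283),(265,198),(355,222)])[n]
    for u,v in pts: print(n,u,v,np.nanmedian(P[v-1:v+2,u-1:u+2],axis=(0,1)).round())
E
```

```text
scene 267 215 [547.  44.  87.]
scene 268 235 [511. -43.  85.]
scene 269 250 [ 488. -103.   84.]
scene 340 375 [ 473. -468.   17.]
scene 366 388 [ 499. -520.   18.]
scene 394 402 [ 527. -571.   17.]
scene 331 295 [ 518. -349.  112.]
scene 218 180 [490. 258. 105.]
scene 320 192 [751. 139.  55.]
scene 249 170 [592. 277. 104.]
scene 272 285 [ 475. -139.   11.]
scene 257 288 [ 439. -136.   11.]
scene 289 286 [ 509. -162.   11.]
scene 255 222 [549. 142.  12.]
scene 283 220 [622. 115.  10.]
side 275 249 [ 494. -102.   85.]
side 287 237 [529. -27.  84.]
side 296 226 [560.  52.  82.]
side 281 371 [ 474. -476.   18.]
side 300 386 [ 500. -521.   18.]
side 322 405 [ 527. -570.   18.]
side 297 283 [ 518. -350.  113.]
side 265 198 [492. 260. 105.]
side 355 222 [733. 131.  55.]
```

View pics/crop.png

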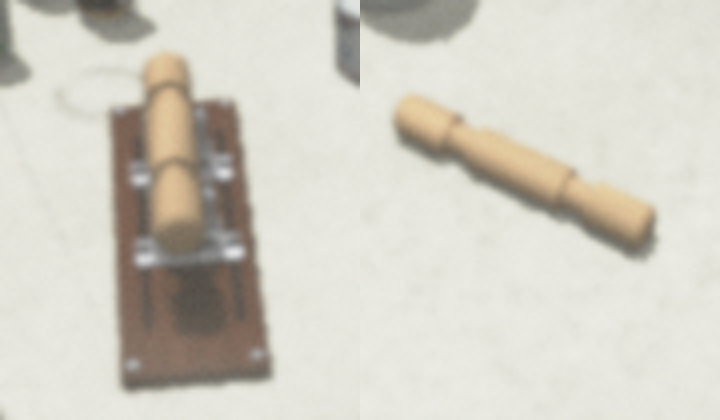

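Candidates: the pin on the holder's clips at scene (268,233), about 200 mm long, and a pin on the worktop at (366,388), about 130 mm long. The larger one, on the holder, is meant, and the crop confirms this. The necks show at crop (168,90) and (175,165). Next I check the clip heights in the depth image and fit the pin's axis.

```bash
python3 - <<'E'
from h import *
for n in("scene","side"):
    P=cloud(bot.camera_info(n),np.load(f'pics/{n}0.npy')).reshape(-1,3)
    y=np.array([-np.sin(-.38),np.cos(-.38)]);x=np.array([y[1],-y[0]]);c=np.array([529,-8.])
    for k in range(3):
      L=np.c_[(P[:,:2]-c)@x,(P[:,:2]-c)@y,P[:,2]]
      m=(abs(L[:,0])<60)&(abs(L[:,1])<170)&(L[:,2]>5)&(L[:,2]<100);Q=L[m]
      t=Q[Q[:,2]>80]; s=np.polyfit(t[:,1],t[:,0],1)
    b=Q[(Q[:,2]<18)]
    hull=cv2.minAreaRect(np.float32(b[:,:2]));print(n,'board',hull,'c',c,'pin top slope',s,'y range',t[:,1].min(),t[:,1].max(),'z',np.median(t[:,2]))
    r=t[np.argsort(t[:,1])]
    for lo in range(-120,120,6):
        q=Q[(Q[:,1]>=lo)&(Q[:,1]<lo+6)];pk=q[q[:,2]>55]
        off=pk[(abs(pk[:,0]-np.polyval(s,lo))>17)]
        print(lo,'zmax',pk[:,2].max().round(1) if len(pk) else None,'xr',(pk[:,0].min().round(),pk[:,0].max().round()) if len(pk) else '', 'off',len(off),len(q[(q[:,2]>25)&(q[:,2]<65)]))
E
```

```text
scene board ((0.5792732238769531, 1.17047119140625), (90.00765991210938, 317.16241455078125), 0.9051857590675354) c [529.  -8.] pin top slope [-0.01279905 -2.71626874] y range -109.3373271875442 90.47639706252716 z 85.91273290238803
-120 zmax None xr  off 0 0
-114 zmax 87.2 xr (np.float64(-1.0), np.float64(9.0)) off 0 0
-108 zmax 90.0 xr (np.float64(-13.0), np.float64(13.0)) off 0 9
-102 zmax 89.9 xr (np.float64(-15.0), np.float64(14.0)) off 0 2
-96 zmax 89.4 xr (np.float64(-17.0), np.float64(12.0)) off 0 0
-90 zmax 89.1 xr (np.float64(-17.0), np.float64(14.0)) off 0 0
-84 zmax 89.9 xr (np.float64(-17.0), np.float64(14.0)) off 0 0
-78 zmax 89.9 xr (np.float64(-17.0), np.float64(12.0)) off 0 0
-72 zmax 91.1 xr (np.float64(-17.0), np.float64(14.0)) off 0 0
-66 zmax 88.4 xr (np.float64(-16.0), np.float64(13.0)) off 0 0
-60 zmax 87.2 xr (np.float64(-14.0), np.float64(6.0)) off 0 0
-54 zmax 83.7 xr (np.float64(-9.0), np.float64(4.0)) off 0 0
-48 zmax 90.5 xr (np.float64(-16.0), np.float64(11.0)) off 0 4
-42 zmax 91.1 xr (np.float64(-19.0), np.float64(20.0)) off 4 23
-36 zmax 91.3 xr (np.f
[... 3255 characters left out ...]
64(8.0)) off 0 0
36 zmax None xr  off 0 0
42 zmax 88.4 xr (np.float64(-14.0), np.float64(6.0)) off 0 1
48 zmax 91.1 xr (np.float64(-16.0), np.float64(17.0)) off 1 31
54 zmax 90.6 xr (np.float64(-12.0), np.float64(17.0)) off 2 48
60 zmax 89.2 xr (np.float64(-16.0), np.float64(18.0)) off 2 23
66 zmax 90.6 xr (np.float64(-16.0), np.float64(11.0)) off 0 6
72 zmax 91.6 xr (np.float64(-14.0), np.float64(9.0)) off 0 0
78 zmax 90.1 xr (np.float64(-13.0), np.float64(10.0)) off 0 0
84 zmax 89.8 xr (np.float64(-13.0), np.float64(9.0)) off 0 0
90 zmax 88.4 xr (np.float64(-3.0), np.float64(7.0)) off 0 0
96 zmax None xr  off 0 0
102 zmax None xr  off 0 0
108 zmax None xr  off 0 0
114 zmax None xr  off 0 0
```

Emit:
step_arm --targets '[0,0.5,-0.31,0,0,0,0,0,1,-0.62,0,0,0,0,0,1,-0.62,0,0,0,0]'

```text
time: 0.48
tool_pos: [228.8, -413.0, 251.6]
tcp_rot: [-3.14, -0.001, 0.291]
contact_force: [-0.2, 0.0, 0.1]
grip_width: 66.2
finger_force: 0.0
```

Emit:
step_arm --targets '[0,0.5,-0.31,0,0,0,0,0,1,-0.62,0,0,0,0,0,1,-0.62,0,0,0,0]'

```text
time: 0.85
tool_pos: [306.8, -326.1, 251.7]
tcp_rot: [-3.141, -0.0, 0.292]
contact_force: [-1.1, -1.0, -0.8]
grip_width: 36.4
finger_force: 0.0
```

Emit:
step_arm --targets '[0,0.5,-0.31,0,0,0,0,0,1,-0.62,0,0,0,0,0,1,-0.62,0,0,0,0]'

```text
time: 1.23
tool_pos: [385.0, -239.2, 251.6]
tcp_rot: [-3.142, -0.0, 0.291]
contact_force: [-0.3, -1.1, -0.5]
grip_width: 6.7
finger_force: 0.0
```

Emit:
step_arm --targets '[0,0.5,-0.31,0,0,0,0,0,1,-0.62,0,0,0,0,0,1,-0.62,0,0,0,0]'

```text
time: 1.6
tool_pos: [463.3, -152.2, 251.3]
tcp_rot: [3.141, 0.0, 0.29]
contact_force: [0.8, -0.9, -0.5]
grip_width: 0.6
finger_force: 0.0
```

Emit:
step_arm --targets '[0,0,0,0,0,0,-1,0,0,0,0,0,0,-1,0,0,0,0,0,0,-1,0,0,0,0,0,0,-1,0,0,0,0,0,0,-1,0,0,0,0,0,0,-1]'

```text
time: 2.35
tool_pos: [461.5, -153.9, 251.6]
tcp_rot: [-3.141, 0.0, 1.068]
contact_force: [-0.2, 0.5, 0.5]
grip_width: 0.8
finger_force: 0.0
```

Emit:
step_arm --targets '[0,0,0,0,0,0,-0.16,0,0,0,0,0,0,-0.16,0,0,0,0,0,0,-0.16]'

```text
time: 2.72
tool_pos: [462.0, -152.8, 251.7]
tcp_rot: [3.142, 0.0, 1.194]
contact_force: [0.4, 0.0, -0.5]
grip_width: 0.2
finger_force: 0.0
```

```bash
cat >> h.py <<'E'
def look(name,f):
    o=bot.get_obs();p,d=bot.capture(name);cv2.imwrite(f,p);return o,p,cloud(bot.camera_info(name),d,o if name=='wrist' else None)
C=np.array([529,-8.])
def local(P,yaw=-0.371,c=C):
    y=np.array([-np.sin(yaw),np.cos(yaw)]);x=np.array([y[1],-y[0]]);return np.concatenate([(P[...,:2]-c)@np.c_[x,y],P[...,2:]],-1)
E
python3 - <<'E'
from h import *
o,p,P=look('wrist','pics/w1.png');L=local(P).reshape(-1,3);L=L[np.isfinite(L[:,0])]
b=L[(L[:,2]>8)&(L[:,2]<16)&(abs(L[:,0])<60)&(abs(L[:,1])<170)];print('board x',np.percentile(b[:,0],[0.5,99.5]),'y',b[:,1].min(),b[:,1].max())
for z0,z1 in((55,65),(80,95)):
    q=L[(L[:,2]>z0)&(L[:,2]<z1)&(abs(L[:,0])<40)&(abs(L[:,1])<170)]
    for lo in range(-130,120,4):
        k=q[(q[:,1]>=lo)&(q[:,1]<lo+4)]
        if len(k)>3: print(z0,lo,len(k),k[:,0].min().round(1),k[:,0].max().round(1),k[:,2].max().round(1))
E
```

```text
board x [-46.24404371  42.9695529 ] y -153.61795113387484 8.616395693318736
55 -42 19 -22.8 16.7 64.5
55 -38 56 -22.7 18.2 61.9
55 -34 56 -22.6 18.2 61.2
55 -30 40 -23.3 17.2 60.9
80 -106 108 -16.5 7.9 88.0
80 -102 224 -18.6 9.3 90.1
80 -98 240 -18.5 10.0 90.3
80 -94 244 -18.5 10.0 90.7
80 -90 241 -18.4 10.0 90.2
80 -86 239 -18.4 9.9 90.7
80 -82 244 -19.0 9.8 91.5
80 -78 240 -18.2 9.8 90.2
80 -74 258 -18.9 9.8 91.4
80 -70 260 -18.8 9.7 90.2
80 -66 245 -18.7 9.6 90.5
80 -62 156 -18.0 9.6 90.2
80 -58 152 -13.1 4.1 85.4
80 -54 154 -13.8 4.1 85.4
80 -50 159 -13.1 4.0 85.4
80 -46 158 -13.7 4.0 85.3
80 -42 295 -19.7 9.4 90.5
80 -38 286 -19.7 9.3 90.8
80 -34 294 -19.6 9.3 90.4
80 -30 295 -19.5 9.3 90.6
80 -26 292 -19.5 9.2 90.8
80 -22 292 -19.4 9.2 90.0
80 -18 297 -19.3 9.1 90.8
80 -14 169 -19.9 9.1 89.8
```

View pics/w1.png

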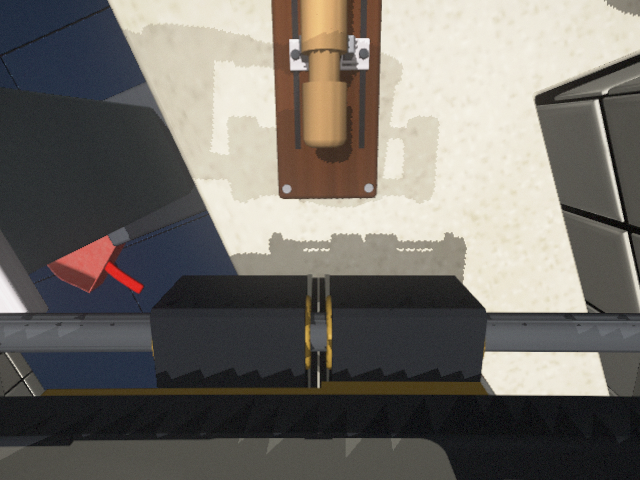

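The wrist view shows pin end b at (325,147), neck b at (325,68) and clip b at (330,55), so the neck is about 16 mm short of the clip. I'll lower the closed fingers behind end b.

Emit:
step_arm --targets '[0,0.31,0.06,0.5,0,0,0,0,0.31,0.06,1,0,0,0,0,0.31,0.06,1,0,0,0,0,0.31,0.06,1,0,0,0]'

```text
time: 3.28
tool_pos: [479.8, -126.4, 153.3]
tcp_rot: [3.139, 0.0, 1.197]
contact_force: [0.1, 0.3, -0.1]
grip_width: 0.4
finger_force: 0.0
```

Emit:
step_arm --targets '[0,0,0,0.4,0,0,0,0,0,0,0.65,0,0,0,0,0,0,0.65,0,0,0]'

```text
time: 3.65
tool_pos: [479.2, -126.3, 87.4]
tcp_rot: [3.141, 0.0, 1.197]
contact_force: [-0.3, -0.2, -0.2]
grip_width: 0.2
finger_force: 0.0
```

Emit:
step_arm --targets '[0,0.03,0,0,0,0,0,0,0.06,0,0,0,0,0,0,0.08,0,0,0,0,0,0,0.1,0,0,0,0,0,0,0.11,0,0,0,0,0,0,0.12,0,0,0,0,0,0,0.13,0,0,0,0,0,0,0.14,0,0,0,0,0,0,0.15,0,0,0,0,0,0,0.16,0,0,0,0,0,0,0.17,0,0,0,0,0,0,0.18,0,0,0,0,0,0,0.19,0,0,0,0,0,0,0.2,0,0,0,0,0,0,0.2,0,0,0,0,0]'

```text
time: 5.52
tool_pos: [486.3, -107.1, 86.7]
tcp_rot: [3.141, -0.0, 1.198]
contact_force: [-0.3, -0.5, 0.2]
grip_width: 0.5
finger_force: 0.1
```

```bash
cat > chk.py <<'E'
from h import *
o=bot.get_obs();print(o['time'],o['contact_force'].round(1),o['tool_pos'].round(1))
for n in('scene','side'):
    _,p,P=look(n,f'pics/{n}_last.png');L=local(P).reshape(-1,3);L=L[np.isfinite(L[:,0])]
    q=L[(L[:,2]>45)&(L[:,2]<95)&(abs(L[:,0])<22)&(abs(L[:,1])<135)]
    t={}
    for lo in range(-120,125,4):
        k=q[(q[:,1]>=lo)&(q[:,1]<lo+4)]
        t[lo]=round(float(np.percentile(k[:,2],95)),0) if len(k)>2 else None
    print(n,t)
E
python3 chk.py
```

```text
5.525 [-0.3 -0.5  0.2] [ 486.3 -107.1   86.7]
scene {-120: 93.0, -116: 94.0, -112: None, -108: None, -104: None, -100: None, -96: None, -92: None, -88: None, -84: None, -80: None, -76: None, -72: None, -68: None, -64: None, -60: None, -56: None, -52: None, -48: None, -44: None, -40: None, -36: None, -32: 88.0, -28: None, -24: None, -20: None, -16: None, -12: None, -8: None, -4: None, 0: None, 4: None, 8: None, 12: None, 16: None, 20: None, 24: None, 28: None, 32: None, 36: None, 40: None, 44: None, 48: None, 52: None, 56: None, 60: None, 64: None, 68: None, 72: None, 76: None, 80: None, 84: None, 88: None, 92: None, 96: None, 100: None, 104: None, 108: None, 112: None, 116: None, 120: None, 124: None}
side {-120: 94.0, -116: 92.0, -112: 91.0, -108: 92.0, -104: 93.0, -100: 85.0, -96: None, -92: None, -88: 79.0, -84: 80.0, -80: None, -76: None, -72: 82.0, -68: 84.0, -64: 87.0, -60: 88.0, -56: 86.0, -52: None, -48: None, -44: 82.0, -40: 84.0, -36: 85.0, -32: 88.0, -28: 88.0, -24: 90.0, -20: 88.0, -16: 89.0, -12: 87.0, -8: 87.0, -4: 83.0, 0: 85.0, 4: 82.0, 8: None, 12: 77.0, 16: 79.0, 20: 90.0, 24: 92.0, 28: 90.0, 32: None, 36: 90.0, 40: None, 44: None, 48: 79.0, 52: 87.0, 56: 86.0, 60: 85.0, 64: 85.0, 68: 82.0, 72: 81.0, 76: None, 80: None, 84: None, 88: None, 92: None, 96: None, 100: None, 104: None, 108: None, 112: None, 116: None, 120: None, 124: None}
```

Emit:
step_arm --targets '[0,0.01,0,0,0,0,0,0,0.02,0,0,0,0,0,0,0.03,0,0,0,0,0,0,0.04,0,0,0,0,0,0,0.04,0,0,0,0,0]'

```text
time: 6.25
tool_pos: [487.7, -103.4, 86.7]
tcp_rot: [3.142, -0.0, 1.198]
contact_force: [0.4, -0.9, -0.5]
grip_width: 0.3
finger_force: 0.1
```

```bash
cat > wchk.py <<'E'
from h import *
import sys
o,p,P=look('wrist',sys.argv[1]);L=local(P).reshape(-1,3);L=L[np.isfinite(L[:,0])]
print(o['time'],o['contact_force'].round(1),o['tool_pos'].round(1))
q=L[(L[:,2]>30)&(L[:,2]<95)&(abs(L[:,0]+4)<7)&(abs(L[:,1])<150)]
for lo in range(-120,125,4):
    k=q[(q[:,1]>=lo)&(q[:,1]<lo+4)]
    if len(k)>3: print(lo,np.percentile(k[:,2],90).round(1),end='; ')
n=L[(L[:,2]>50)&(L[:,2]<64)&(abs(L[:,0]+3)>16)&(abs(L[:,0])<30)&(abs(L[:,1])<150)]
if len(n): print('\nnoses y hist',np.histogram(n[:,1],np.arange(-120,120,4)))
E
python3 wchk.py pics/w2.png
```

```text
6.25 [ 0.4 -0.9 -0.5] [ 487.7 -103.4   86.7]
-96 92.2; -92 88.0; -88 89.3; -84 89.1; -80 89.2; -76 89.1; -72 89.3; -68 89.2; -64 89.1; -60 89.1; -56 89.1; -52 89.1; -48 84.2; -44 84.3; -40 84.2; -36 84.2; -32 88.5; -28 89.3; -24 89.3; -20 89.3; -16 89.2; -12 89.2; -8 89.2; -4 89.3; 
noses y hist (array([  0,   0,   0,   0,   0,   0,   0,   0,   0,   0,   0,   0,   0,
         0,   0,   0,   0,   0,   0,   0, 167, 250, 234,  47,   0,   0,
         0,   0,   0,   0,   0,   0,   0,   0,   0,   0,   0,   0,   0,
         0,   0,   0,   0,   0,   0,   0,   0,   0,   0,   0,   0,   0,
         0,   0,   0,   0,   0,   0,   0]), array([-120, -116, -112, -108, -104, -100,  -96,  -92,  -88,  -84,  -80,
        -76,  -72,  -68,  -64,  -60,  -56,  -52,  -48,  -44,  -40,  -36,
        -32,  -28,  -24,  -20,  -16,  -12,   -8,   -4,    0,    4,    8,
         12,   16,   20,   24,   28,   32,   36,   40,   44,   48,   52,
         56,   60,   64,   68,   72,   76,   80,   84,   88,   92,   96,
        100,  104,  108,  112,  116]))
```

View pics/w2.png

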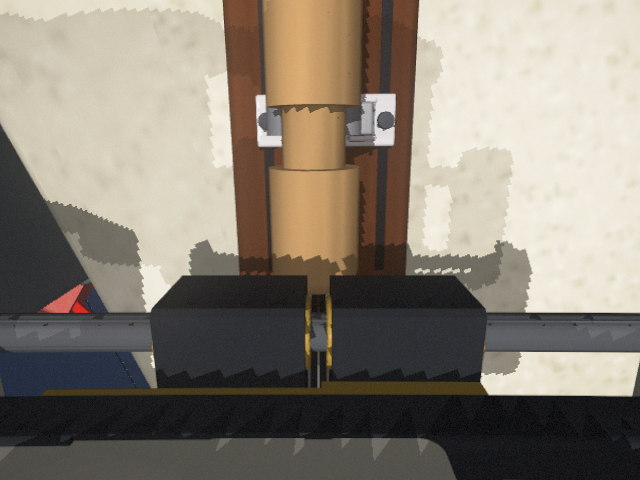

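Neck b (rows 107–168) now nearly covers clip b (about row 120), with about 5 mm to go.

Emit:
step_arm --targets '[0,0.01,0,0,0,0,0,0,0.015,0,0,0,0,0,0,0.02,0,0,0,0,0,0,0.025,0,0,0,0,0,0,0.03,0,0,0,0,0,0,0.035,0,0,0,0,0,0,0.04,0,0,0,0,0,0,0.045,0,0,0,0,0,0,0.05,0,0,0,0,0,0,0.05,0,0,0,0,0]'

```text
time: 7.55
tool_pos: [489.5, -98.8, 86.7]
tcp_rot: [3.142, 0.0, 1.198]
contact_force: [-0.4, -1.7, 0.2]
grip_width: 0.8
finger_force: 0.5
```

```bash
python3 wchk.py pics/w3.png|head -2
```

```text
7.55 [-0.4 -1.7  0.2] [489.5 -98.8  86.7]
-92 91.5; -88 80.8; -84 82.0; -80 82.0; -76 82.1; -72 82.1; -68 82.1; -64 82.1; -60 82.1; -56 82.1; -52 82.1; -48 82.1; -44 77.1; -40 77.1; -36 77.1; -32 77.1; -28 77.8; -24 82.1; -20 82.2; -16 82.2; -12 82.3; -8 82.0; -4 82.1; 0 82.2; 4 82.1;
```

Both necks have dropped: the pin's top reads 82 mm all along, so its axis is at 66 mm. I'll back off, lift, and go above the middle part near clip b.

Emit:
step_arm --targets '[0,-0.08,0,0,0,0,0,0,-0.08,0,0,0,0,0,0,-0.08,0,-0.4,0,0,0,0,-0.08,0,-0.4,0,0,0,0,0.4,0,-0.4,0,0,0,0,0.88,0,-0.4,0,0,0,0,0.88,0,-0.4,0,0,0,0,0.88,0,-0.4,0,0,0]'

```text
time: 8.6
tool_pos: [521.0, -17.1, 126.1]
tcp_rot: [-3.141, 0.001, 1.199]
contact_force: [-0.3, 0.8, 0.4]
grip_width: 0.4
finger_force: 0.0
```

Emit:
step_arm --targets '[0,0,0,0.08,0,0,0,0,0,0,0.13,0,0,0,0,0,0,0.16,0,0,0,0,0,0,0.17,0,0,0,0,0,0,0.18,0,0,0,0,0,0,0.18,0,0,0]'

```text
time: 9.35
tool_pos: [521.6, -16.9, 108.8]
tcp_rot: [3.141, 0.0, 1.198]
contact_force: [-0.8, -0.5, 0.7]
grip_width: 0.4
finger_force: 0.0
```

Emit:
step_arm --targets '[0,0,0,0.01,0,0,0,0,0,0,0.02,0,0,0,0,0,0,0.03,0,0,0,0,0,0,0.04,0,0,0,0,0,0,0.05,0,0,0]'

```text
time: 9.98
tool_pos: [522.9, -17.5, 105.6]
tcp_rot: [3.137, -0.0, 1.198]
contact_force: [-1.9, -2.5, 12.8]
grip_width: 0.1
finger_force: 6.4
```

Emit:
step_arm --targets '[0,0,0,0.01,0,0,0,0,0,0,0.015,0,0,0,0,0,0,0.02,0,0,0,0,0,0,0.02,0,0,0]'

```text
time: 10.48
tool_pos: [523.3, -18.0, 103.4]
tcp_rot: [3.136, 0.0, 1.198]
contact_force: [0.4, -4.0, 9.1]
grip_width: 0.4
finger_force: 4.9
```

Emit:
step_arm --targets '[0,0,0,0.01,0,0,0,0,0,0,0.02,0,0,0,0,0,0,0.03,0,0,0,0,0,0,0.04,0,0,0,0,0,0,0.04,0,0,0]'

```text
time: 11.1
tool_pos: [521.1, -16.6, 97.2]
tcp_rot: [-3.14, -0.0, 1.198]
contact_force: [-0.5, -0.1, 0.9]
grip_width: 0.4
finger_force: 0.0
```

Force fell away, so clip b has probably snapped. I'll lift and check.

Emit:
step_arm --targets '[0,0,0,-0.4,0,0,0,0,0,0,-0.4,0,0,0,0,-0.3,0,-0.4,0,0,0,0,-0.3,0,-0.4,0,0,0]'

```text
time: 11.6
tool_pos: [509.7, -45.5, 136.8]
tcp_rot: [-3.14, 0.0, 1.196]
contact_force: [0.4, 0.3, 0.5]
grip_width: 0.3
finger_force: 0.0
```

```bash
python3 wchk.py pics/w4.png|head -2
```

```text
11.6 [0.4 0.3 0.5] [509.7 -45.5 136.8]
-76 56.6; -72 57.7; -68 58.7; -64 59.5; -60 60.2; -56 60.9; -52 61.9; -48 62.4; -44 59.5; -40 59.3; -36 59.9; -32 60.7; -28 66.1; -24 67.4; -20 68.0; -16 68.9; -12 69.7; -8 70.6; -4 71.2; 0 72.0; 4 72.8; 8 73.6; 12 74.4; 16 75.1; 20 76.0; 24 76.7; 28 77.5; 32 78.3; 36 79.2; 40 80.0; 44 80.2; 48 76.3; 52 77.2; 56 77.8; 60 78.6; 64 84.4; 68 85.4; 72 85.9;
```

Clip b's neck is down and the pin is tilted by 11°, rising towards clip a. Now I press near clip a.

Emit:
step_arm --targets '[0,0.4,0,0,0,0,0,0,0.73,0,0,0,0,0,0,0.73,0,0.2,0,0,0,0,0.73,0,0.26,0,0,0,0,0.73,0,0.29,0,0,0,0,0.73,0,0.29,0,0,0]'

```text
time: 12.4
tool_pos: [537.3, 22.9, 108.8]
tcp_rot: [3.142, 0.0, 1.197]
contact_force: [-0.8, 0.3, 0.4]
grip_width: 0.3
finger_force: 0.0
```

Emit:
step_arm --targets '[0,0,0,0.01,0,0,0,0,0,0,0.02,0,0,0,0,0,0,0.03,0,0,0,0,0,0,0.04,0,0,0,0,0,0,0.04,0,0,0]'

```text
time: 13.02
tool_pos: [537.3, 23.1, 104.8]
tcp_rot: [3.141, -0.0, 1.198]
contact_force: [0.8, -1.0, 1.6]
grip_width: 0.5
finger_force: 0.6
```

Emit:
step_arm --targets '[0,0,0,0.01,0,0,0,0,0,0,0.02,0,0,0,0,0,0,0.03,0,0,0,0,0,0,0.03,0,0,0]'

```text
time: 13.52
tool_pos: [538.1, 22.6, 102.7]
tcp_rot: [3.139, -0.0, 1.198]
contact_force: [0.2, -1.9, 6.3]
grip_width: 0.7
finger_force: 3.4
```

Emit:
step_arm --targets '[0,0,0,0.01,0,0,0,0,0,0,0.02,0,0,0,0,0,0,0.03,0,0,0,0,0,0,0.03,0,0,0]'

```text
time: 14.02
tool_pos: [538.8, 22.9, 99.9]
tcp_rot: [3.137, -0.001, 1.198]
contact_force: [2.6, -0.9, 7.3]
grip_width: 0.5
finger_force: 3.1
```

Emit:
step_arm --targets '[0,0,0,0.01,0,0,0,0,0,0,0.02,0,0,0,0,0,0,0.02,0,0,0]'

```text
time: 14.4
tool_pos: [538.8, 23.3, 97.7]
tcp_rot: [3.138, -0.002, 1.198]
contact_force: [2.6, 1.6, 4.6]
grip_width: 0.4
finger_force: 2.3
```

Emit:
step_arm --targets '[0,0,0,0.01,0,0,0,0,0,0,0.02,0,0,0,0,0,0,0.03,0,0,0,0,0,0,0.04,0,0,0,0,0,0,0.04,0,0,0]'

```text
time: 15.02
tool_pos: [536.7, 23.0, 92.2]
tcp_rot: [-3.14, 0.001, 1.198]
contact_force: [0.4, 0.8, 0.9]
grip_width: 0.4
finger_force: 0.5
```

```bash
python3 wchk.py pics/w5.png|head -2
```

```text
15.025 [0.4 0.8 0.9] [536.7  23.   92.2]
-16 62.2; -12 63.1; -8 63.4; -4 63.4; 0 63.9; 4 64.3; 24 65.4; 28 65.9; 32 66.2; 36 66.7; 40 90.1; 44 67.0; 48 64.8; 52 62.8; 56 63.2; 60 63.5; 64 63.8; 68 69.2; 72 69.6; 76 69.9; 80 70.1; 84 70.4; 88 70.9; 92 71.0; 96 71.4; 100 71.7; 104 71.6; 108 70.3; 112 65.6;
```

Emit:
step_arm --targets '[0,0,0,0.01,0,0,0,0,0,0,0.02,0,0,0,0,0,0,0.03,0,0,0,0,0,0,0.04,0,0,0,0,0,0,0.04,0,0,0]'

```text
time: 15.7
tool_pos: [537.1, 23.1, 88.6]
tcp_rot: [-3.141, 0.0, 1.198]
contact_force: [-0.5, 0.4, 0.8]
grip_width: 0.4
finger_force: 0.0
```

Emit:
step_arm --targets '[0,0,0,0.01,0,0,0,0,0,0,0.02,0,0,0,0,0,0,0.03,0,0,0,0,0,0,0.03,0,0,0]'

```text
time: 16.2
tool_pos: [537.3, 23.1, 86.1]
tcp_rot: [3.141, 0.0, 1.198]
contact_force: [-1.2, 1.5, 4.3]
grip_width: 0.1
finger_force: 2.0
```

```bash
python3 wchk.py pics/w6.png|head -2
```

```text
16.2 [-1.2  1.5  4.3] [537.3  23.1  86.1]
-12 60.5; -8 61.1; -4 60.7; 0 60.9; 4 60.6; 24 60.8; 28 60.9; 32 60.9; 36 61.3; 40 88.0; 44 60.6; 48 59.9; 52 55.7; 56 55.8; 60 55.8; 64 55.5; 68 60.6; 72 60.6; 76 60.7; 80 60.5; 84 60.6; 88 60.6; 92 60.6; 96 60.5; 100 60.6; 104 60.5; 108 59.6; 112 56.3;
```

Level at 61 mm top, so the axis is at 45 mm. I'll retreat and check the whole pin.

Emit:
step_arm --targets '[0,0,0,-0.1,0,0,0,0,0,0,-0.5,0,0,0,0,-0.5,0,-0.9,0,0,0,0,-1,0,-0.9,0,0,0,0,-1,0,-0.9,0,0,0]'

```text
time: 16.88
tool_pos: [500.2, -72.5, 176.7]
tcp_rot: [3.14, 0.0, 1.194]
contact_force: [-0.3, -0.1, 0.0]
grip_width: -0.2
finger_force: 0.0
```

```bash
python3 wchk.py pics/w7.png
```

```text
16.875 [-0.3 -0.1  0. ] [500.2 -72.5 176.7]
-88 58.3; -84 60.2; -80 60.7; -76 60.4; -72 60.5; -68 60.6; -64 60.7; -60 61.1; -56 60.7; -52 60.6; -48 60.6; -44 60.4; -40 55.5; -36 55.6; -32 55.6; -28 55.4; -24 60.6; -20 60.6; -16 60.7; -12 60.6; -8 60.8; -4 60.8; 0 60.8; 4 60.7; 8 60.6; 12 60.7; 16 60.6; 20 60.8; 24 60.7; 28 60.7; 32 60.9; 36 60.7; 40 60.6; 44 60.7; 48 60.1; 52 55.6; 56 56.0; 60 56.0; 64 55.5; 
noses y hist (array([  0,   0,   0,   0,   0,   0,   0,   0,   0,   0,   1,   0,   0,
         0,   1,   1,   0,   0,   0,   0,  58,  96,  91,  48,   0,   0,
         0,   0,   0,   0,   0,   0,   0,   0,   0,   0,   0,   0,   0,
         0,   0,   0,   0, 146, 128, 128,   7,   0,   0,   0,   0,   0,
         0,   0,   0,   0,   0,   0,   0]), array([-120, -116, -112, -108, -104, -100,  -96,  -92,  -88,  -84,  -80,
        -76,  -72,  -68,  -64,  -60,  -56,  -52,  -48,  -44,  -40,  -36,
        -32,  -28,  -24,  -20,  -16,  -12,   -8,   -4,    0,    4,    8,
         12,   16,   20,   24,   28,   32,   36,   40,   44,   48,   52,
         56,   60,   64,   68,   72,   76,   80,   84,   88,   92,   96,
        100,  104,  108,  112,  116]))
```

View pics/w7.png

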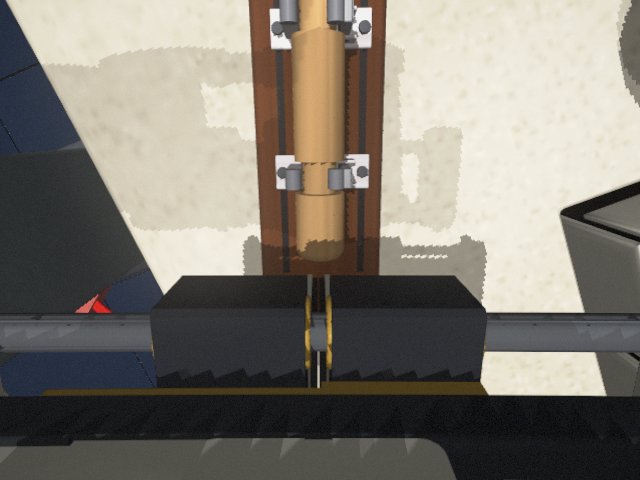

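The pin lies level at a 45 mm axis height. Both necks sit between the jaws, clip b at (320,175) and clip a at (318,25), with the jaws closed over them.

```bash
python3 -c "
from plant import bot
print(bot.close_job())"
```

```text
the job is handed in; nothing more can be done
None
```

The rolling pin is home and level in both clips (axis about 45 mm above the worktop), the arm never went near the can, jar or tin, and I handed the job in after about 17 s; no verdict came back.

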